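Make up a meal dish and a sake tray by the stairs

ROBOT

A 6-joint arm with a two-finger parallel gripper is mounted at the origin on the work surface. World frame = base frame: x ahead of the robot, y to its left, z up, the work surface at z = 0. Lengths are in mm, angles in rad, forces in N, time in s.
With the tool pointing down it reaches from about 275 to 975 mm from the base axis. Payload 8.4 kg.
Tool frame: the origin (TCP) lies on the centre line of the jaws, within the pads' length; the fingertips stand env.tips_ahead ahead of it and the grasp point (between the pads) lies 5 mm behind it (env.tips_ahead is the distance from the TCP to the fingertips, in mm); z points along the fingers, y is the line along which they close (so a half turn about z gives the same grasp; the last joint's range is limited). The gripper opens to 92 mm and grips with 3 to 60 N. Pads are 20 mm wide; open, the fingers measure 128 mm over their backs; the gripper's body (75 mm by 189 mm) begins 69 mm behind the grasp point.
Start: joints at [1.268, 0.353, 1.633, -0, 1.155, -0.002], TCP at [185.176, 596.94, 228.583] pointing down, gripper open.
Joint ranges: [-2.63, 2.63], [-0.92, 2.1], [0.06, 2.66], [-1.3, 4.44], [0, 2.69], [-3.02, 3.02]. Speed limits (rad/s): [2.22, 2.22, 2.79, 3.14, 3.14, 3.14].

INTERFACE

Orientations are given as [roll, pitch, yaw] about the fixed x, y, z axes, in that order (R = Rz(yaw) Ry(pitch) Rx(roll)).
In Python, from cell import env gives the robot as it stands.
- The arm moves only by the shell command python3 -m creep 'ROWS' [FORCE]. ROWS is JSON, a list of rows, each a list of 3 entries, a list of its own where there are three numbers: the opening, from -1 (shut) to 1 (fully open), then the shift along the tool's x, y, z in units of 50 mm (1.0 is 50 mm), then the turn, a rotation vector about the tool's x, y, z in units of 10 degrees (1.0 is 10 degrees). In form: [[grip, [x, y, z], [wx, wy, wz]], ...]. A call has 1 to 12 rows; each row is the pose to reach, as a shift and turn from the pose commanded when the call began, along the tool's axes at that moment; what a row does not reach only later rows make up. A row lasts 1/8 s, in which the tool goes at most 62.5 mm and 10.7 degrees, less where a joint would pass 70% of its speed; a pose out of reach is approached as far as the arm can. A call with a gripper value outside its range is refused whole. The fingers move at their own pace and stop on an object; FORCE is the grip in N (left out, the last holds). Time passes only in rows, so rows that repeat a pose let the fingers close. It gives the time, the measured TCP pose, the force, the opening and the grip force at its end, in the units of the state.
- env.observe(): the state, without advancing time (a new reading comes with each control period).
- env.read_camera(name): name is "side" or "top"; returns (picture, depth): 480x640x3 uint8, red, green, blue; 480x640 float32, mm along the optical axis (not along the pixel's ray), 0 where there is no reading.
- env.calibration(name): a dict with "intrinsics" (3x3 intrinsics, pixels), "k1" (the pictures are not rectified: a ray, as slopes to the right and down, at radius r is drawn at 1 + k1 r^2 times it, then the intrinsics apply), "R" (3x3) and "t" (3): a world point X has camera coordinates R X + t. Camera axes: x right, y down, z forward; pixel columns grow to the right and rows downward; lengths in mm; the calibration is good to about 2 mm. A picture is of the moment at which its call begins. calibration takes no time and is no camera call.
- env.hand_in(): hands the job in; it is judged then, once.
The state is a dict: "time_s": time; "joint_pos": joint angles; "qd": joint speeds; "joint_efforts": joint torques, N m; "tcp_pos": TCP position; "eef_rot": TCP orientation; "force": force on the tool from outside, world axes, zero at the start; "ft_torque": the same for the moment, N m; "finger_gap": finger opening in mm; "grip_force": force on a finger pad.
Only numpy, scipy, OpenCV 4.12 (cv2) and the standard library are available. Lean on these libraries where they do the work, as an engineer would, in place of code of your own. Each camera call takes 0.05 s, during which the arm holds its last target. There are 200 camera calls.

TASK

Make up two kits from the things on the side table. Meal kit, in the aluminium dish: the lidded bowl in the round hollow, the chopstick rest in the short oblong hollow and the sleeved chopsticks lengthwise in the long hollow; sake kit, on the round red tray: the flask in the larger raised circle and the cup in the smaller one. Set the pieces down upright and flat on the floors of their places without dropping the ceramics, let go of them all, and leave the pepper mill and the stack of coasters where they are.

Things in the scene. Friction and masses are not known exactly. Their poses are not given: they have to be found in the camera images.
- bowl: small ceramic bowl, white with a blue lid and knob, one rigid piece (the lid does not come off). Round: foot 56 mm across, upright wall 62 mm across from 14 to 40 mm above its underside (grip there), lid 65 mm across, knob top at 66 mm. Origin: centre of the underside; z up its axis.
- flask: white ceramic sake flask with a blue band, round, 94 mm tall: foot 58 mm across, belly 62 mm across up to 34 mm, shoulder, then a straight neck 31 mm across from 56 to 92 mm above its underside (grip the neck). Origin: centre of the underside; z up its axis.
- cup: small white open ceramic cup without handle, 50 mm across (foot 46 mm), 52 mm tall, wall 3.5 mm. Origin: centre of the underside; z up its axis.
- rest: white ceramic chopstick rest, a small saddle-shaped bar 58 mm long (its x axis), 20 mm wide (y), 12 mm high in the middle and 16 mm at its two ends. Origin: centre of the underside; z up.
- chopsticks: pair of bamboo chopsticks held together by a paper sleeve, one rigid piece 178 mm long along its x axis. The sleeve in the middle is 90 mm long, 24 mm wide (y) and 14 mm high (z); the sticks are 8 mm thick, 3 mm clear of the table. Grip across the sleeve. Origin: centre of the sleeve's underside; either end may point either way.
- dish: rectangular aluminium dish, fixed, 216 mm (its x) by 156 mm (y), 9 mm high, with three flat-bottomed hollows 5 mm deep (their floors 4 mm above the table). Origin: centre of the underside. Long hollow 202 mm (x) by 48 mm (y) centred at x 0, y +46 mm; round hollow 80 mm across centred at x -52, y -26 mm; short oblong hollow 82 mm (x) by 44 mm (y) centred at x +50, y -26 mm.
- tray: round red melamine tray, fixed, 202 mm across, floor 4 mm above the table, outer rim 9 mm high. Two raised circles, 5 mm above the floor and 3 mm thick, lie on its floor along its x axis: the larger, 82 mm across inside, centred at x -46 mm, y 0; the smaller, 70 mm across inside, centred at x +46 mm, y 0. Origin: centre of the underside.
- mill: dark wooden pepper mill, round, 44 mm across the foot, 72 mm tall, standing among the stock; to be left alone. Origin: centre of the underside.
- coasters: stack of round wooden coasters, 90 mm across, 24 mm high (one piece), beyond the stock; to be left alone. Origin: centre of the underside.
Mind the look-alikes: they are no part of the job. Leave any purple or yellow look-alike of the flask alone.

How it is judged (in metres and radians):
At the end, for the whole second after the job is handed in: Each piece is released, at rest, upright (0.09 rad) on the floor of its own place (underside 1 to 6.5 mm above that of dish or tray), centred within 13.5 mm (rest, chopsticks: 14 mm) along each axis of dish or tray; any piece wholly inside its hollow or circle meets this (x of bowl in the frame of dish between -0.0655 and -0.0385 m and y of bowl in the frame of dish between -0.0395 and -0.0125 m and z of bowl in the frame of dish between 0.001 and 0.0065 m and angle between each of bowl, rest, chopsticks, flask, cup's own z axis and vertical below 0.09 rad and linear speed of each of bowl, rest, chopsticks, flask, cup below 0.02 m/s and angular speed of each of bowl, rest, chopsticks, flask, cup below 0.2 rad/s and contact force between each of bowl, rest, chopsticks, flask, cup and the fingers below 0.05 N and x of rest in the frame of dish between 0.036 and 0.064 m and y of rest in the frame of dish between -0.04 and -0.012 m and z of rest in the frame of dish between 0.001 and 0.0065 m and x of chopsticks in the frame of dish between -0.014 and 0.014 m and y of chopsticks in the frame of dish between 0.032 and 0.06 m and z of chopsticks in the frame of dish between 0.001 and 0.0065 m and x of flask in the frame of tray between -0.0595 and -0.0325 m and y of flask in the frame of tray between -0.0135 and 0.0135 m and z of flask in the frame of tray between 0.001 and 0.0065 m and x of cup in the frame of tray between 0.0325 and 0.0595 m and y of cup in the frame of tray between -0.0135 and 0.0135 m and z of cup in the frame of tray between 0.001 and 0.0065 m); the robot touches nothing.
It fails at once if the pepper mill is pushed out of its place (30 mm) (distance of mill from where it was at the start of the episode above 0.03 m).
It fails at once if the stack of coasters is pushed out of its place (30 mm) (distance of coasters from where it was at the start of the episode above 0.03 m).
It fails at once if a ceramic piece is dropped (faster than 0.8 m/s with its underside less than 30 mm above the table) ((linear speed of bowl above 0.8 m/s and height (world z) of bowl below 0.03 m) or (linear speed of flask above 0.8 m/s and height (world z) of flask below 0.03 m) or (linear speed of cup above 0.8 m/s and height (world z) of cup below 0.03 m) or (linear speed of rest above 0.8 m/s and height (world z) of rest below 0.03 m)).
It also fails if it takes over 128 s, if anything falls off the work surface, if the arm or the gripper's body presses on something with over 40 N, if the wrist force passes 120 N, or if a joint passes its speed limit or range.

## Working session

There is one attempt and no reset: what is moved stays moved. The work goes in short steps, Python scripts to look and compute and a shell command to move; the robot and the scene stay as the last step left them, time stands still between calls to the robot, and variables do not carry over. Pictures are saved under pics/ and viewed, at most 14 in all, crops included, and the job is handed in when it is done.

```bash
ls; mkdir -p pics; python3 - <<'E'
from cell import env
import cv2,numpy as np
for n in("top","side"):
    p,d=env.read_camera(n); cv2.imwrite(f"pics/{n}0.png",p[:,:,::-1]); np.save(f"pics/{n}0.npy",d)
    c=env.calibration(n); print(n,c)
print(env.tips_ahead,env.observe())
E
```

```text
pics
top {'intrinsics': array([[620.98984301,   0.        , 320.38203879],
       [  0.        , 620.98984301, 241.408639  ],
       [  0.        ,   0.        ,   1.        ]]), 'k1': -0.09236078257820189, 'R': array([[ 0.01723775, -0.99970612, -0.01704491],
       [-0.99411205, -0.01531236, -0.10726955],
       [ 0.10697703,  0.01879364, -0.99408386]]), 't': array([ -83.79414798,  535.11617689, 1127.16476316])}
side {'intrinsics': array([[543.98837404,   0.        , 318.94827778],
       [  0.        , 543.98837404, 238.39183407],
       [  0.        ,   0.        ,   1.        ]]), 'k1': -0.15872447963098313, 'R': array([[-0.9967104 , -0.07848556,  0.02020865],
       [-0.07173797,  0.7383576 , -0.67058312],
       [ 0.03770988, -0.6698269 , -0.7415591 ]]), 't': array([ 493.81636395,  143.52528168, 1101.59266682])}
14.0 {'time_s': 0.1, 'joint_pos': array([ 1.26760611e+00,  3.53567670e-01,  1.63405892e+00,  2.69484676e-05,
        1.15521958e+00, -2.39021547e-03]), 'qd': array([-0.00135989, -0.00197547, -0.00199801, -0.00018562, -0.00091941,
       -0.00074992]), 'joint_efforts': array([-3.77741244e-04, -5.94900441e+01, -3.34927118e+01,  6.98333164e-02,
        1.83782604e-02, -4.68983137e-05]), 'tcp_pos': array([185.03349944, 596.525282  , 227.9461315 ]), 'eef_rot': array([-3.14033920e+00, -2.76371611e-05,  2.84078174e+00]), 'force': array([ 0.30444928, -0.09138807,  0.4857599 ]), 'ft_torque': array([0.01727984, 0.01741393, 0.0540638 ]), 'grip_force': 0.0, 'finger_gap': 91.8518741686701}
```

View pics/top0.png

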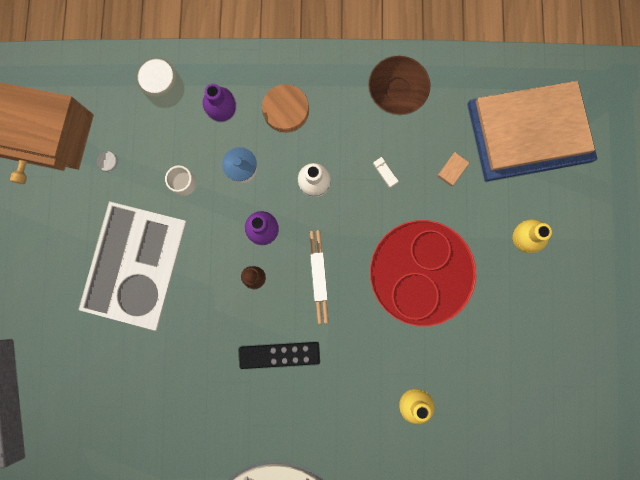

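View pics/side0.png

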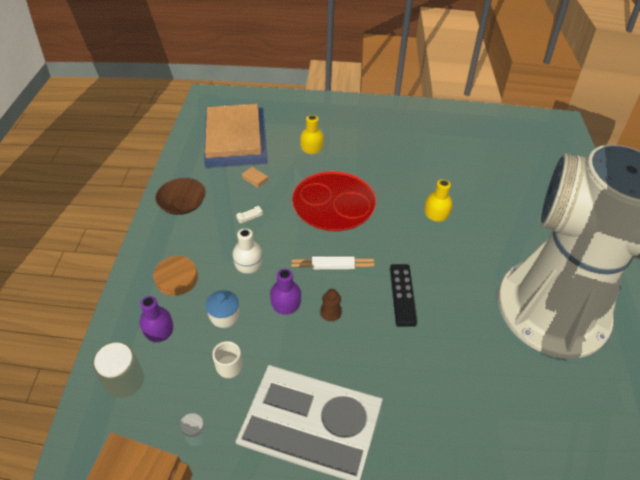

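```bash
cat > h.py <<'E'
import numpy as np, cv2
from cell import env
def rays(n):
    c=env.calibration(n);K=c["intrinsics"]
    v,u=np.mgrid[0:480,0:640].astype(np.float64)
    # invert x_d = x(1+k r^2): cv2 with dist [k1,0,0,0]
    p=cv2.undistortPoints(np.stack([u.ravel(),v.ravel()],1)[:,None],K,np.array([c["k1"],0,0,0.]))[:,0]
    return np.c_[p,np.ones(len(p))].reshape(480,640,3),c
def cloud(n,d):
    r,c=rays(n); return (r*d[...,None]-c["t"])@c["R"]          # R^T(x-t)
def px2w(n,u,v,z):
    r,c=rays(n); R,t=c["R"],c["t"]; o=-R.T@t
    q=np.array([cv2.remap(r[...,i].astype(np.float32),np.float32([[u]]),np.float32([[v]]),1)[0,0] for i in range(3)])
    w=R.T@q; return o+w*(z-o[2])/w[2]
def snap(n,name):
    p,d=env.read_camera(n); cv2.imwrite(f"pics/{name}.png",p[:,:,::-1]); return p,d
def ccl(P,m,seed):
    k,l=cv2.connectedComponents(m.astype(np.uint8)); i=l[seed[1],seed[0]]; return P[l==i] if i else P[:0].reshape(-1,3)
E
python3 - <<'E'
from h import *
d=np.load("pics/top0.npy");p=cv2.imread("pics/top0.png")[:,:,::-1].astype(int)
P=cloud("top",d);z=P[...,2]
print("table z",[np.round(P[v,u],1) for u,v in((350,440),(200,420),(480,430),(560,300),(330,210))])
for n,s in dict(bowl=(240,163),flask=(314,180),cup=(178,180),purpF=(262,228),purp2=(219,103),mill=(253,277),coast=(286,107),rest=(385,172),dish=(180,225),tray=(470,273),chop=(319,277),wood=(453,168),white=(155,76),remote=(280,355),yel=(532,236),puck=(107,161)).items():
    m=np.hypot(P[...,0]-P[s[1],s[0],0],P[...,1]-P[s[1],s[0],1])<(160 if n in("dish","tray","chop") else 60)
    Q=P[m&(z>6)]; mx=np.percentile(Q[:,2],99)
    for f in (0.5,0.85):
        q=ccl(P,m&(z>mx*f),s)
        if len(q)<5: q=P[m&(z>mx*f)]
        (a,b),r=cv2.minEnclosingCircle(q[:,:2].astype(np.float32))
        print(n,f,len(q),"zmax%.1f"%mx,"circ",np.round([a,b,r],1),"rect",[np.round(x,1) for x in cv2.minAreaRect(q[:,:2].astype(np.float32))])
E
python3 - <<'E'
import cv2
p=cv2.imread("pics/top0.png")
cv2.imwrite("pics/c1.png",cv2.resize(p[140:340,70:340],None,fx=2.9,fy=2.9,interpolation=2))
cv2.imwrite("pics/c2.png",cv2.resize(p[140:340,295:495],None,fx=3,fy=3,interpolation=2))
E
```

```text
table z [array([ 169.6, -135.9,    2.4]), array([199.4, 145.2,   1.2]), array([ 190.6, -378. ,    1.1]), array([ 4.344e+02, -5.325e+02, -5.000e-01]), array([600.7, -91.9,  -2.8])]
bowl 0.5 933 zmax67.1 circ [678.7  80.   33.3] rect [array([679.5,  80. ]), array([64.4, 64.4]), np.float64(3.7)]
bowl 0.85 72 zmax67.1 circ [679.1  80.    8.7] rect [array([679.1,  80. ]), array([15.2, 16.3]), np.float64(67.1)]
flask 0.5 484 zmax97.4 circ [652.1 -61.2  24.8] rect [array([653.1, -60.9]), array([45.3, 45.8]), np.float64(31.7)]
flask 0.85 241 zmax97.4 circ [653.7 -60.5  15.6] rect [array([653.7, -60.9]), array([30.1, 28.6]), np.float64(1.4)]
cup 0.5 324 zmax55.5 circ [648.3 191.6  26. ] rect [array([648.3, 190.7]), array([50.8, 49.1]), np.float64(39.8)]
cup 0.85 182 zmax55.5 circ [648.3 191.6  26. ] rect [array([648.5, 191.8]), array([51. , 48.6]), np.float64(65.9)]
purpF 0.5 484 zmax97.2 circ [559.4  35.2  25.4] rect [array([559.1,  35.4]), array([44.9, 49.3]), np.float64(21.7)]
purpF 0.85 246 zmax97.2 circ [561.1  36.3  15.9] rect [array([561. ,  36.1]), array([30.6, 29.2]), np.float64(29.1
[... 2114 characters left out ...]
te 0.5 1389 zmax23.7 circ [324.5  -3.9  59.9] rect [array([324.9,  -3.9]), array([ 40.8, 119.4]), np.float64(4.8)]
remote 0.85 249 zmax23.7 circ [324.5  -4.1  59.7] rect [array([325.2,  -4. ]), array([ 38.7, 119.1]), np.float64(4.6)]
yel 0.5 556 zmax97.0 circ [ 553.1 -469.    25.6] rect [array([ 552., -465.]), array([50.5, 41.5]), np.float64(9.4)]
yel 0.85 271 zmax97.0 circ [ 553.2 -469.8   16.6] rect [array([ 553.6, -469.1]), array([30. , 32.1]), np.float64(29.4)]
puck 0.5 400 zmax57.9 circ [679.9 331.2  20.6] rect [array([680.5, 330.5]), array([39.6, 37.8]), np.float64(37.7)]
puck 0.85 315 zmax57.9 circ [680.  331.2  20.5] rect [array([680.7, 330.8]), array([38.1, 38.3]), np.float64(27.4)]
```

View pics/c1.png

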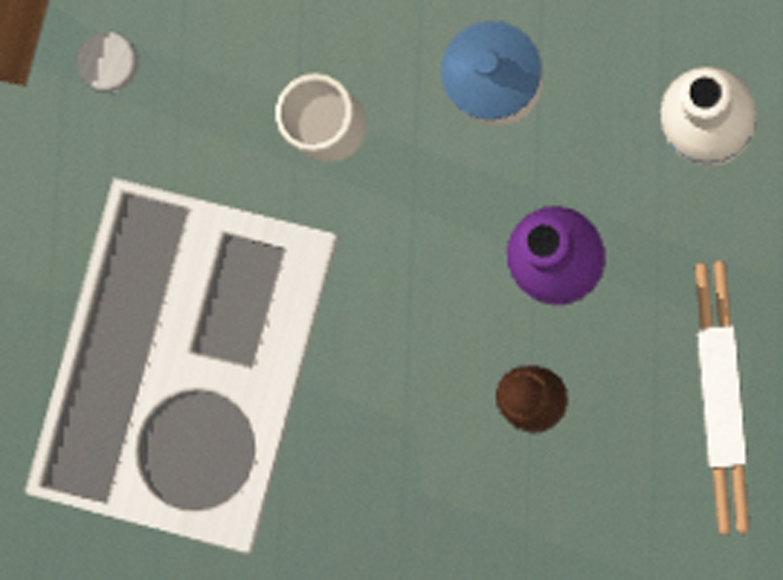

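View pics/c2.png

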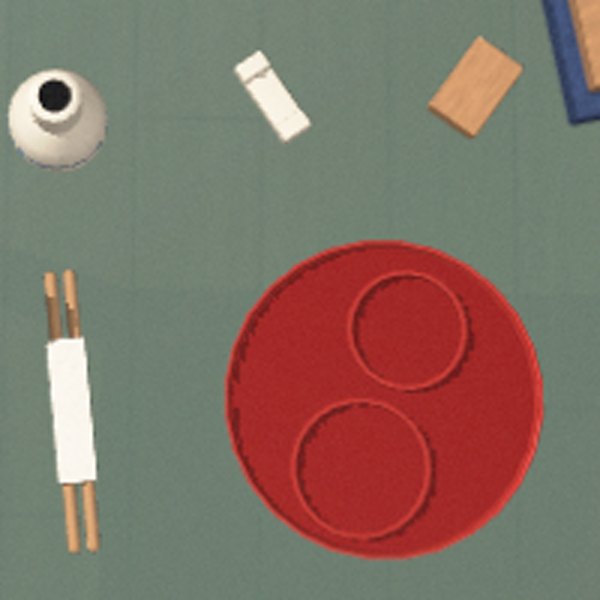

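```bash
cat >> h.py <<'E'
def lay():
    c1=lambda u,v,z:px2w("top",u/2.9-.33+70,v/2.9-.33+140,z)
    c2=lambda u,v,z:px2w("top",u/3-.33+295,v/3-.33+140,z)
    tl,tr,br,bl=[c1(*q,9) for q in((114,179),(336,234),(249,552),(26,493))]
    D=(tl+tr+br+bl)/4; x=(tl+tr-bl-br); yd=np.arctan2(x[1],x[0])
    T=c2(384.5,399.5,9);S=c2(410,331,9);L=c2(362.5,469.5,9)
    ch=[c1(*q,14) for q in((698,331),(733,326),(746,465),(710,467))]
    return D,yd,(tl,tr,br,bl),T,S,L,ch,c1(197,450,9)
E
python3 - <<'E'
from h import *
np.set_printoptions(precision=1,suppress=True)
D,yd,cs,T,S,L,ch,rh=lay()
print("dish",D,yd,[np.linalg.norm(cs[i]-cs[(i+1)%4]) for i in range(4)])
R=lambda a:np.array([[np.cos(a),-np.sin(a)],[np.sin(a),np.cos(a)]])
for n,o in dict(long=(0,46),round=(-52,-26),short=(50,-26)).items(): print(n,D[:2]+R(yd)@o)
print("round direct",rh)
print("tray",T,S,L,(S+L)/2,np.linalg.norm(S-L))
v=(S-L)[:2];v/=np.linalg.norm(v);print("flask->",T[:2]-46*v,"cup->",T[:2]+46*v)
q=(ch[0]+ch[1]-ch[2]-ch[3]);print("chop",sum(ch)/4,"yaw",np.arctan2(q[1],q[0]),[np.linalg.norm(ch[i]-ch[(i+1)%4]) for i in range(4)])
# side-camera depth check of some objects
p,dd=env.read_camera("side");P=cloud("side",dd);p=p.astype(int)
for n,(x,y,r,z0,z1) in dict(flask=(653,-61,22,88,100),cup=(648,191,35,46,58),bowlknob=(679,80,12,60,70),mill=(468,50,16,60,80),rest=(674,-197,35,7,24)).items():
    m=(np.hypot(P[...,0]-x,P[...,1]-y)<r)&(P[...,2]>z0)&(P[...,2]<z1);q=P[m][:,:2].astype(np.float32)
    print(n,len(q),q.mean(0),cv2.minEnclosingCircle(q)[0],cv2.minAreaRect(q))
w=(p.min(2)>185)&(P[...,2]>6)
import itertools
q=ccl(P,w&(np.hypot(P[...,0]-480,P[...,1]+70)<90),(334,263))[:,:2].astype(np.float32);print("sleeve side",cv2.minAreaRect(q))
m=(p[...,0]>120)&(p[...,1]<60)&(p[...,2]<60);q=ccl(P,m,(330,215))[:,:2].astype(np.float32);print("tray side",cv2.minEnclosingCircle(q))
E
```

```text
dish [487.7 284.8   9. ] -0.22972091708877354 [np.float64(156.2695008508855), np.float64(215.14218303841162), np.float64(155.51624982460922), np.float64(215.50939509678273)]
long [498.2 329.6]
round [431.2 271.3]
short [530.5 248.1]
round direct [431.  270.9   9. ]
tray [ 482.  -268.4    9. ] [ 525.4 -284.5    9. ] [ 438.  -254.7    9. ] [ 481.7 -269.6    9. ] 92.27773812762604
flask-> [ 438.4 -253.6] cup-> [ 525.5 -283.3]
chop [471.7 -72.5  14. ] yaw 0.10789130523617549 [np.float64(22.902690006662706), np.float64(90.12585130233553), np.float64(23.185985808652916), np.float64(88.2137781974459)]
flask 149 [652.1 -57.1] (653.45068359375, -59.91485595703125) ((652.6784057617188, -60.7828254699707), (29.41250991821289, 32.18553924560547), 16.61713218688965)
cup 207 [647.8 194.4] (647.50048828125, 193.0526580810547) ((647.3807373046875, 193.5582733154297), (46.66794204711914, 48.775089263916016), 10.741751670837402)
bowlknob 58 [678.4  81.9] (678.54345703125, 79.98793029785156) ((678.5181274414062, 80.6197509765625), (14.494758605957031, 16.4456844329834), 79.59504699707031)
mill 108 [469.2  55.5] (470.4272766113281, 52.500675201416016) ((468.8912658691406, 53.91855239868164), (22.010417938232422, 20.98287010192871), 29.551427841186523)
rest 207 [ 671.3 -193.4] (671.8444213867188, -194.3974151611328) ((671.61669921875, -193.94873046875), (58.54720687866211, 25.30787467956543), 36.571834564208984)
sleeve side ((471.0009460449219, -70.241455078125), (86.02176666259766, 27.15703773498535), 6.116706848144531)
tray side ((481.3233642578125, 151.06764221191406), 519.9927368164062)
```

```bash
cat > plan.py <<'E'
import sys,numpy as np
from cell import env
from scipy.spatial.transform import Rotation as R
# plan.py x y z yaw ... : each target's shift/turn from the present pose
s=env.observe(); p=s["tcp_pos"]; r=R.from_euler("xyz",s["eef_rot"])
a=list(map(float,sys.argv[1:]))
print("t%.1f"%s["time_s"],"pos",p.round(1),"rpy",s["eef_rot"].round(3),"gap%.1f grip%.1f"%(s["finger_gap"],s["grip_force"]),"F",s["force"].round(1),"q",s["joint_pos"].round(2))
for i in range(0,len(a),4):
    T=R.from_euler("xyz",[np.pi,0,a[i+3]])
    print("shift",(r.inv().apply(np.array(a[i:i+3])-p)/50).round(3),"turn",(np.degrees((r.inv()*T).as_rotvec())/10).round(2))
E
python3 plan.py 679 80 200 0 679 80 200 1.5
```

```text
t0.1 pos [185.1 596.6 228. ] rpy [-3.14   0.     2.841] gap91.9 grip0.0 F [ 0.2 -0.2 -0.1] q [ 1.27  0.35  1.63 -0.    1.16 -0.  ]
shift [-12.496  -6.94    0.568] turn [-0.000e+00  1.000e-02  1.628e+01]
shift [-12.496  -6.94    0.568] turn [-0.01  0.    7.68]
```

```bash
python3 -m creep '[[1,[-1,-0.56,0.05],[0,0,1]],[1,[-2,-1.1,0.1],[0,0,2]],[1,[-3,-1.67,0.14],[0,0,3]],[1,[-4,-2.2,0.2],[0,0,4]],[1,[-5,-2.8,0.25],[0,0,5]],[1,[-6,-3.3,0.3],[0,0,6]],[1,[-7,-3.9,0.3],[0,0,7]],[1,[-8,-4.4,0.4],[0,0,8]],[1,[-9,-5,0.4],[0,0,9]],[1,[-10,-5.55,0.5],[0,0,10]],[1,[-11,-6.1,0.5],[0,0,11]],[1,[-12,-6.7,0.55],[0,0,12]]]' 20; python3 plan.py 679 80 200 0
```

```text
time_s: 1.65
tcp_pos: [660.1, 97.7, 200.9]
eef_rot: [-3.141, -0.0, 0.741]
force: [-0.2, 1.4, 0.8]
finger_gap: 92.1
grip_force: 0.0
t1.6 pos [660.1  97.7 200.9] rpy [-3.141 -0.     0.741] gap92.1 grip0.0 F [-0.2  1.4  0.8] q [0.14 0.44 1.56 0.   1.14 0.97]
shift [0.039 0.517 0.018] turn [-0.    0.    4.24]
```

```bash
python3 -m creep '[[1,[0.04,0.5,0.02],[0,0,1]],[1,[0.04,0.5,0.02],[0,0,2]],[1,[0.04,0.5,0.02],[0,0,3]],[1,[0.04,0.5,0.02],[0,0,4]],[1,[0.04,0.5,0.02],[0,0,4.24]],[1,[0.04,0.5,0.02],[0,0,4.24]],[1,[0.04,0.5,0.02],[0,0,4.24]]]'; python3 plan.py 679 80 27 0
```

```text
time_s: 2.52
tcp_pos: [677.3, 82.2, 199.9]
eef_rot: [3.142, 0.0, 0.007]
force: [-0.3, 0.3, -0.4]
finger_gap: 91.8
grip_force: 0.0
t2.5 pos [677.3  82.2 199.9] rpy [3.142 0.    0.007] gap91.8 grip0.0 F [-0.3  0.3 -0.4] q [0.12 0.47 1.53 0.   1.15 1.68]
shift [0.034 0.045 3.458] turn [0.   0.   0.04]
```

```bash
python3 -m creep '[[1,[0.03,0.04,0.8],[0,0,0]],[1,[0.03,0.04,1.6],[0,0,0]],[1,[0.03,0.04,2.4],[0,0,0]],[1,[0.03,0.04,3],[0,0,0]],[1,[0.03,0.04,3.3],[0,0,0]],[1,[0.03,0.04,3.46],[0,0,0]],[1,[0.03,0.04,3.46],[0,0,0]],[-1,[0.03,0.04,3.46],[0,0,0]],[-1,[0.03,0.04,3.46],[0,0,0]],[-1,[0.03,0.04,3.46],[0,0,0]],[-1,[0.03,0.04,3.46],[0,0,0]],[-1,[0.03,0.04,3.46],[0,0,0]]]' 20; python3 plan.py 679 80 210 0 431 271 210 0
```

```text
time_s: 4.03
tcp_pos: [679.3, 80.3, 27.7]
eef_rot: [-3.141, -0.001, 0.006]
force: [-0.8, 1.2, 5.9]
finger_gap: 63.5
grip_force: 20.0
t4.0 pos [679.3  80.3  27.7] rpy [-3.141e+00 -1.000e-03  6.000e-03] gap63.5 grip20.0 F [-0.8  1.2  5.9] q [0.12 0.66 1.62 0.   0.85 1.68]
shift [-3.000e-03  5.000e-03 -3.646e+00] turn [-0.   -0.    0.04]
shift [-4.939 -3.846 -3.65 ] turn [-0.   -0.    0.04]
```

```bash
python3 -m creep '[[-1,[0,0,-0.4],[0,0,0]],[-1,[0,0,-1.1],[0,0,0]],[-1,[0,0,-1.9],[0,0,0]],[-1,[0,0,-2.7],[0,0,0]],[-1,[-0.5,-0.4,-2.7],[0,0,0]],[-1,[-1.2,-0.94,-2.7],[0,0,0]],[-1,[-2,-1.55,-2.7],[0,0,0]],[-1,[-2.8,-2.2,-2.7],[0,0,0]],[-1,[-3.6,-2.8,-2.7],[0,0,0]],[-1,[-4.3,-3.35,-2.7],[0,0,0]],[-1,[-4.8,-3.74,-2.7],[0,0,0]],[-1,[-4.94,-3.85,-2.7],[0,0,0]]]'; python3 plan.py 431 271 31.5 0
```

```text
time_s: 5.52
tcp_pos: [429.5, 272.0, 162.9]
eef_rot: [-3.141, -0.0, 0.008]
force: [-1.3, -0.3, -0.5]
finger_gap: 63.4
grip_force: 20.0
t5.5 pos [429.5 272.  162.9] rpy [-3.141 -0.     0.008] gap63.4 grip20.0 F [-1.3 -0.3 -0.5] q [0.56 0.25 1.94 0.   0.95 2.12]
shift [0.029 0.02  2.628] turn [-0.   -0.    0.05]
```

```bash
python3 -m creep '[[-1,[0.02,0.02,0.6],[0,0,0]],[-1,[0.02,0.02,1.3],[0,0,0]],[-1,[0.02,0.02,1.9],[0,0,0]],[-1,[0.02,0.02,2.3],[0,0,0]],[-1,[0.02,0.02,2.5],[0,0,0]],[-1,[0.02,0.02,2.56],[0,0,0]],[-1,[0.02,0.02,2.6],[0,0,0]],[-1,[0.02,0.02,2.63],[0,0,0]],[-1,[0.02,0.02,2.63],[0,0,0]]]'; python3 plan.py
```

```text
time_s: 6.65
tcp_pos: [432.3, 270.4, 31.6]
eef_rot: [-3.141, -0.001, 0.007]
force: [-1.0, -1.9, 4.6]
finger_gap: 63.4
grip_force: 20.0
t6.7 pos [432.3 270.4  31.6] rpy [-3.141e+00 -1.000e-03  7.000e-03] gap63.4 grip20.0 F [-1.  -1.9  4.6] q [ 0.56  0.46  2.02 -0.    0.66  2.12]
```

```bash
python3 -m creep '[[1,[0,0,0],[0,0,0]],[1,[0,0,0],[0,0,0]],[1,[0,0,0],[0,0,0]],[1,[0,0,0],[0,0,0]],[1,[0,0,-0.5],[0,0,0]],[1,[0,0,-1.2],[0,0,0]],[1,[0,0,-2],[0,0,0]],[1,[0,0,-2.6],[0,0,0]],[1,[0,0,-2.6],[0,0,0]]]'; python3 plan.py 648 192 160 0 648 192 29 0
```

```text
time_s: 7.78
tcp_pos: [433.0, 271.0, 162.6]
eef_rot: [-3.139, -0.004, 0.006]
force: [0.3, 0.3, 0.1]
finger_gap: 91.9
grip_force: 0.0
t7.8 pos [433.  271.  162.6] rpy [-3.139 -0.004  0.006] gap91.9 grip0.0 F [0.3 0.3 0.1] q [ 0.56  0.25  1.94 -0.    0.94  2.12]
shift [4.289 1.607 0.065] turn [-0.01 -0.02  0.04]
shift [4.279 1.613 2.685] turn [-0.01 -0.02  0.04]
```

```bash
python3 -m creep '[[1,[0.8,0.3,0],[0,0,0]],[1,[1.8,0.68,0],[0,0,0]],[1,[2.8,1.05,0],[0,0,0]],[1,[3.7,1.39,0],[0,0,0]],[1,[4.28,1.61,0],[0,0,0]],[1,[4.28,1.61,0],[0,0,0]],[1,[4.28,1.61,0.8],[0,0,0]],[1,[4.28,1.61,1.6],[0,0,0]],[1,[4.28,1.61,2.2],[0,0,0]],[1,[4.28,1.61,2.55],[0,0,0]],[1,[4.28,1.61,2.68],[0,0,0]],[1,[4.28,1.61,2.68],[0,0,0]]]'; python3 -m creep '[[-1,[0,0,0],[0,0,0]],[-1,[0,0,0],[0,0,0]],[-1,[0,0,0],[0,0,0]],[-1,[0,0,0],[0,0,0]],[-1,[0,0,0],[0,0,0]],[-1,[0,0,0],[0,0,0]]]' 15; python3 plan.py 525.5 -284 160 0
```

```text
time_s: 9.28
tcp_pos: [646.2, 191.2, 26.8]
eef_rot: [-3.142, -0.0, 0.007]
force: [0.8, -0.0, 0.4]
finger_gap: 91.7
grip_force: 0.0
time_s: 10.02
tcp_pos: [646.4, 191.1, 26.8]
eef_rot: [-3.141, -0.0, 0.006]
force: [0.2, 0.2, 2.6]
finger_gap: 49.1
grip_force: 15.0
t10.0 pos [646.4 191.1  26.8] rpy [-3.141 -0.     0.006] gap49.1 grip15.0 F [0.2 0.2 2.6] q [0.29 0.65 1.65 0.   0.84 1.85]
shift [-2.477  9.486 -2.666] turn [-0.   -0.    0.04]
```

```bash
python3 -m creep '[[-1,[0,0,-0.4],[0,0,0]],[-1,[0,0,-1.1],[0,0,0]],[-1,[0,0,-1.9],[0,0,0]],[-1,[0,0,-2.7],[0,0,0]],[-1,[-0.1,0.5,-2.8],[0,0,0]],[-1,[-0.3,1.3,-2.8],[0,0,0]],[-1,[-0.6,2.3,-2.8],[0,0,0]],[-1,[-0.9,3.3,-2.8],[0,0,0]],[-1,[-1.1,4.3,-2.8],[0,0,0]],[-1,[-1.4,5.3,-2.8],[0,0,0]],[-1,[-1.6,6.3,-2.8],[0,0,0]],[-1,[-1.8,7.1,-2.8],[0,0,0]]]'; python3 plan.py 524 -284 160 0 524 -284 30.8 0
```

```text
time_s: 11.52
tcp_pos: [556.2, -167.1, 165.8]
eef_rot: [-3.142, 0.002, 0.005]
force: [0.2, 1.2, -1.3]
finger_gap: 49.5
grip_force: 15.0
t11.5 pos [ 556.2 -167.1  165.8] rpy [-3.142e+00  2.000e-03  5.000e-03] gap49.5 grip15.0 F [ 0.2  1.2 -1.3] q [-0.29  0.35  1.79 -0.    1.    1.27]
shift [-0.656  2.335  0.117] turn [-0.    0.01  0.03]
shift [-0.652  2.335  2.701] turn [-0.    0.01  0.03]
```

```bash
python3 -m creep '[[-1,[-0.2,0.7,0],[0,0,0]],[-1,[-0.4,1.5,0],[0,0,0]],[-1,[-0.6,2.1,0],[0,0,0]],[-1,[-0.65,2.33,0],[0,0,0]],[-1,[-0.65,2.33,0.4],[0,0,0]],[-1,[-0.65,2.33,1.1],[0,0,0]],[-1,[-0.65,2.33,1.8],[0,0,0]],[-1,[-0.65,2.33,2.3],[0,0,0]],[-1,[-0.65,2.33,2.5],[0,0,0]],[-1,[-0.65,2.33,2.6],[0,0,0]],[-1,[-0.65,2.33,2.6],[0,0,0]]]'; python3 plan.py 524 -284 30.8 0
```

```text
time_s: 12.9
tcp_pos: [527.0, -281.3, 37.0]
eef_rot: [3.141, -0.0, 0.006]
force: [-0.9, -0.1, -0.7]
finger_gap: 49.5
grip_force: 15.0
t12.9 pos [ 527.  -281.3   37. ] rpy [ 3.141 -0.     0.006] gap49.5 grip15.0 F [-0.9 -0.1 -0.7] q [-0.49  0.55  1.83 -0.    0.77  1.07]
shift [-0.06   0.053  0.125] turn [ 0.   -0.    0.04]
```

```bash
python3 -m creep '[[-1,[-0.06,0.05,0.03],[0,0,0]],[-1,[-0.06,0.05,0.07],[0,0,0]],[-1,[-0.06,0.05,0.1],[0,0,0]],[-1,[-0.06,0.05,0.13],[0,0,0]],[-1,[-0.06,0.05,0.13],[0,0,0]]]'; python3 plan.py 524 -284 30.8 0
```

```text
time_s: 13.52
tcp_pos: [523.9, -283.8, 30.7]
eef_rot: [3.141, -0.0, 0.006]
force: [-2.3, 1.5, 6.8]
finger_gap: 49.0
grip_force: 15.0
t13.5 pos [ 523.9 -283.8   30.7] rpy [ 3.141 -0.     0.006] gap49.0 grip15.0 F [-2.3  1.5  6.8] q [-0.5   0.56  1.83 -0.    0.75  1.07]
shift [ 0.002  0.004 -0.001] turn [ 0.   -0.    0.04]
```

```bash
python3 -m creep '[[1,[0,0,0],[0,0,0]],[1,[0,0,0],[0,0,0]],[1,[0,0,0],[0,0,0]],[1,[0,0,0],[0,0,0]],[1,[0,0,-0.5],[0,0,0]],[1,[0,0,-1.2],[0,0,0]],[1,[0,0,-2],[0,0,0]],[1,[0,0,-2.6],[0,0,0]],[1,[0,0,-2.6],[0,0,0]]]'; python3 plan.py 653.5 -60.5 160 0 653.5 -60.5 70 0
```

```text
time_s: 14.65
tcp_pos: [525.2, -284.5, 162.5]
eef_rot: [3.139, -0.004, 0.006]
force: [0.2, -0.6, -0.6]
finger_gap: 91.9
grip_force: 0.0
t14.7 pos [ 525.2 -284.5  162.5] rpy [ 3.139 -0.004  0.006] gap91.9 grip0.0 F [ 0.2 -0.6 -0.6] q [-0.5   0.38  1.76 -0.    1.    1.07]
shift [ 2.595 -4.464  0.05 ] turn [ 0.01 -0.02  0.04]
shift [ 2.588 -4.468  1.85 ] turn [ 0.01 -0.02  0.04]
```

```bash
python3 -m creep '[[1,[0.5,-0.86,0],[0,0,0]],[1,[1.1,-1.9,0],[0,0,0]],[1,[1.6,-2.8,0],[0,0,0]],[1,[2.2,-3.8,0],[0,0,0]],[1,[2.57,-4.45,0],[0,0,0]],[1,[2.57,-4.45,0],[0,0,0]],[1,[2.57,-4.45,0],[0,0,0]],[1,[2.57,-4.45,0.6],[0,0,0]],[1,[2.57,-4.45,1.3],[0,0,0]],[1,[2.57,-4.45,1.8],[0,0,0]],[1,[2.57,-4.45,1.86],[0,0,0]],[1,[2.57,-4.45,1.86],[0,0,0]]]'; python3 plan.py 653.5 -60.5 70 0
```

```text
time_s: 16.15
tcp_pos: [650.8, -61.3, 67.5]
eef_rot: [3.141, -0.0, 0.005]
force: [0.1, -0.5, -0.4]
finger_gap: 91.9
grip_force: 0.0
t16.1 pos [650.8 -61.3  67.5] rpy [ 3.141 -0.     0.005] gap91.9 grip0.0 F [ 0.1 -0.5 -0.4] q [-0.1   0.57  1.68 -0.    0.88  1.47]
shift [ 0.054 -0.016 -0.049] turn [ 0.   -0.    0.03]
```

```bash
python3 -m creep '[[1,[0.05,0,-0.04],[0,0,0]],[1,[0.05,0,-0.04],[0,0,0]],[-1,[0.05,0,-0.04],[0,0,0]],[-1,[0.05,0,-0.04],[0,0,0]],[-1,[0.05,0,-0.04],[0,0,0]],[-1,[0.05,0,-0.04],[0,0,0]],[-1,[0.05,0,-0.04],[0,0,0]],[-1,[0.05,0,-0.04],[0,0,0]],[-1,[0.05,0,-0.04],[0,0,0]]]' 25; python3 plan.py 438.4 -253.8 74 0
```

```text
time_s: 17.27
tcp_pos: [653.4, -60.3, 69.1]
eef_rot: [-3.141, -0.0, 0.006]
force: [-0.2, 0.9, 1.5]
finger_gap: 30.2
grip_force: 26.1
t17.3 pos [653.4 -60.3  69.1] rpy [-3.141 -0.     0.006] gap30.2 grip26.1 F [-0.2  0.9  1.5] q [-0.09  0.57  1.68  0.    0.89  1.47]
shift [-4.324  3.842 -0.099] turn [-0.   -0.    0.04]
```

```bash
python3 -m creep '[[-1,[0,0,-0.4],[0,0,0]],[-1,[0,0,-1.1],[0,0,0]],[-1,[0,0,-1.8],[0,0,0]],[-1,[-0.4,0.36,-2],[0,0,0]],[-1,[-1,0.89,-2],[0,0,0]],[-1,[-1.7,1.5,-2],[0,0,0]],[-1,[-2.4,2.13,-2],[0,0,0]],[-1,[-3.1,2.75,-2],[0,0,0]],[-1,[-3.8,3.38,-2],[0,0,0]],[-1,[-4.2,3.73,-2],[0,0,0]],[-1,[-4.32,3.84,-2],[0,0,0]],[-1,[-4.32,3.84,-2],[0,0,0]]]'; python3 -m creep '[[-1,[0,0,0.5],[0,0,0]],[-1,[0,0,1.1],[0,0,0]],[-1,[0,0,1.5],[0,0,0]],[-1,[0,0,1.7],[0,0,0]],[-1,[0,0,1.76],[0,0,0]],[-1,[0,0,1.76],[0,0,0]]]'; python3 plan.py 438.4 -253.8 73.1 0
```

```text
time_s: 18.77
tcp_pos: [438.0, -254.0, 169.1]
eef_rot: [-3.141, 0.0, 0.005]
force: [0.7, 0.1, -2.3]
finger_gap: 30.5
grip_force: 26.0
time_s: 19.52
tcp_pos: [439.0, -253.8, 81.5]
eef_rot: [3.141, -0.001, 0.007]
force: [-0.1, -0.3, -1.2]
finger_gap: 30.2
grip_force: 26.0
t19.5 pos [ 439.  -253.8   81.5] rpy [ 3.141e+00 -1.000e-03  7.000e-03] gap30.2 grip26.0 F [-0.1 -0.3 -1.2] q [-0.53  0.37  2.    0.    0.77  1.04]
shift [-0.013 -0.     0.167] turn [ 0.   -0.    0.04]
```

```bash
python3 -m creep '[[-1,[0,0,0.05],[0,0,0]],[-1,[0,0,0.1],[0,0,0]],[-1,[0,0,0.14],[0,0,0]],[-1,[0,0,0.17],[0,0,0]],[-1,[0,0,0.17],[0,0,0]]]'; python3 plan.py
```

```text
time_s: 20.15
tcp_pos: [438.6, -253.8, 73.0]
eef_rot: [-3.142, -0.0, 0.006]
force: [-0.7, 0.7, 6.0]
finger_gap: 30.0
grip_force: 26.4
t20.1 pos [ 438.6 -253.8   73. ] rpy [-3.142 -0.     0.006] gap30.0 grip26.4 F [-0.7  0.7  6. ] q [-0.53  0.39  2.01  0.    0.75  1.04]
```

```bash
python3 -m creep '[[0.3,[0,0,0],[0,0,0]],[0.3,[0,0,0],[0,0,0]],[0.3,[0,0,0],[0,0,0]],[0.3,[0,0,0],[0,0,0]],[0.3,[0,0,-0.5],[0,0,0]],[0.3,[0,0,-1.2],[0,0,0]],[0.3,[0,0,-1.8],[0,0,0]],[0.3,[0,0,-1.8],[0,0,0]]]'; python3 plan.py 673 -196 150 0.59 673 -196 21 0.59
```

```text
time_s: 21.15
tcp_pos: [439.9, -254.6, 164.6]
eef_rot: [3.139, -0.004, 0.006]
force: [-0.7, -0.8, -0.6]
finger_gap: 59.7
grip_force: 0.0
t21.1 pos [ 439.9 -254.6  164.6] rpy [ 3.139 -0.004  0.006] gap59.7 grip0.0 F [-0.7 -0.8 -0.6] q [-0.53  0.25  1.94  0.    0.95  1.04]
shift [ 4.668 -1.143  0.307] turn [ 0.02 -0.02 -3.34]
shift [ 4.659 -1.148  2.887] turn [ 0.02 -0.02 -3.34]
```

```bash
python3 -m creep '[[0.3,[0.7,-0.17,0],[0,0,-0.8]],[0.3,[1.7,-0.42,0],[0,0,-1.6]],[0.3,[2.7,-0.66,0],[0,0,-2.4]],[0.3,[3.7,-0.9,0],[0,0,-3]],[0.3,[4.4,-1.08,0.2],[0,0,-3.34]],[0.3,[4.64,-1.12,0.6],[0,0,-3.34]],[0.3,[4.64,-1.12,1.2],[0,0,-3.34]],[0.3,[4.64,-1.12,1.8],[0,0,-3.34]],[0.3,[4.64,-1.12,2],[0,0,-3.34]],[0.3,[4.64,-1.12,2],[0,0,-3.34]]]'; python3 plan.py 673 -196 21 0.59; python3 - <<'E'
from h import *
p,d=snap("top","t1"); P=cloud("top",d)
cv2.imwrite("pics/t1c.png",cv2.resize(p[130:350,60:500,::-1],None,fx=1.8,fy=1.8,interpolation=2))
E
```

```text
time_s: 22.4
tcp_pos: [669.0, -196.4, 61.4]
eef_rot: [-3.14, 0.002, 0.588]
force: [-0.4, -0.1, 0.2]
finger_gap: 59.6
grip_force: 0.0
t22.4 pos [ 669.  -196.4   61.4] rpy [-3.14e+00  2.00e-03  5.88e-01] gap59.6 grip0.0 F [-0.4 -0.1  0.2] q [-0.29  0.64  1.58 -0.    0.93  0.69]
shift [0.073 0.039 0.808] turn [-0.01  0.01 -0.01]
```

View pics/t1c.png

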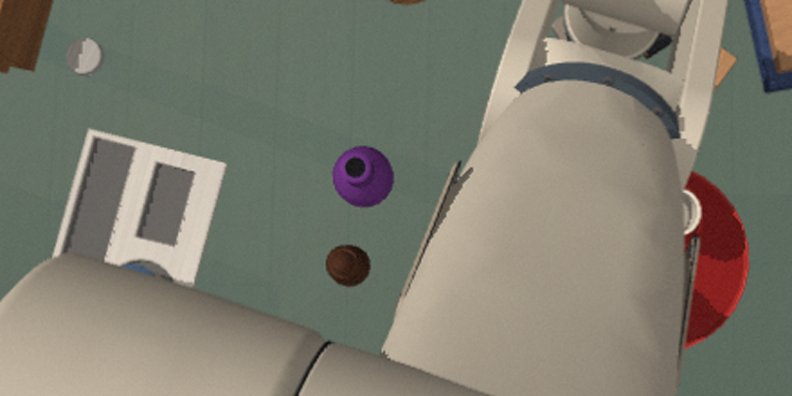

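The arm hides most of the scene; the mill (347,265) and purple flask are undisturbed. On to the rest.

```bash
python3 -m creep '[[0.3,[0.07,0.04,0.4],[0,0,0]],[0.3,[0.07,0.04,0.7],[0,0,0]],[0.3,[0.07,0.04,0.8],[0,0,0]],[0.3,[0.07,0.04,0.81],[0,0,0]],[-1,[0.07,0.04,0.81],[0,0,0]],[-1,[0.07,0.04,0.81],[0,0,0]],[-1,[0.07,0.04,0.81],[0,0,0]],[-1,[0.07,0.04,0.81],[0,0,0]],[-1,[0.07,0.04,0.81],[0,0,0]],[-1,[0.07,0.04,0.81],[0,0,0]]]' 15; python3 plan.py 530.5 248.1 150 -0.23
```

```text
time_s: 23.7
tcp_pos: [674.3, -196.1, 22.3]
eef_rot: [3.141, -0.0, 0.589]
force: [-0.3, 0.6, 2.3]
finger_gap: 19.2
grip_force: 15.0
t23.7 pos [ 674.3 -196.1   22.3] rpy [ 3.141 -0.     0.589] gap19.2 grip15.0 F [-0.3  0.6  2.3] q [-0.29  0.69  1.58 -0.    0.87  0.7 ]
shift [ 2.547 -8.984 -2.556] turn [ 0.   -0.    4.69]
```

```bash
python3 -m creep '[[-1,[0,0,-0.3],[0,0,0]],[-1,[0,0,-0.9],[0,0,0]],[-1,[0,0,-1.6],[0,0,0]],[-1,[0,0,-2.3],[0,0,0]],[-1,[0.1,-0.4,-2.5],[0,0,0.3]],[-1,[0.3,-1.2,-2.5],[0,0,0.7]],[-1,[0.6,-2.1,-2.5],[0,0,1.2]],[-1,[0.85,-3,-2.5],[0,0,1.7]],[-1,[1.1,-3.9,-2.5],[0,0,2.2]],[-1,[1.36,-4.8,-2.5],[0,0,2.7]],[-1,[1.5,-5.4,-2.5],[0,0,3]],[-1,[1.5,-5.4,-2.5],[0,0,3]]]'; python3 plan.py 530.5 248.1 150 -0.23  530.5 248.1 26 -0.23
```

```text
time_s: 25.2
tcp_pos: [586.0, 71.8, 148.0]
eef_rot: [-3.141, -0.001, 0.068]
force: [0.2, -0.2, -0.4]
finger_gap: 19.2
grip_force: 15.0
t25.2 pos [586.   71.8 148. ] rpy [-3.141e+00 -1.000e-03  6.800e-02] gap19.2 grip15.0 F [ 0.2 -0.2 -0.4] q [0.12 0.39 1.78 0.   0.97 1.62]
shift [-0.867 -3.593 -0.039] turn [-0.   -0.    1.71]
shift [-0.868 -3.593  2.441] turn [-0.   -0.    1.71]
```

```bash
python3 -m creep '[[-1,[-0.2,-0.7,0],[0,0,0.4]],[-1,[-0.4,-1.6,0],[0,0,0.8]],[-1,[-0.6,-2.5,0],[0,0,1.3]],[-1,[-0.8,-3.3,0],[0,0,1.7]],[-1,[-0.87,-3.59,0.2],[0,0,1.71]],[-1,[-0.87,-3.59,0.8],[0,0,1.71]],[-1,[-0.87,-3.59,1.5],[0,0,1.71]],[-1,[-0.87,-3.59,2],[0,0,1.71]],[-1,[-0.87,-3.59,2.2],[0,0,1.71]],[-1,[-0.87,-3.59,2.25],[0,0,1.71]],[-1,[-0.87,-3.59,2.25],[0,0,1.71]]]'; python3 plan.py 530.5 248.1 26 -0.23
```

```text
time_s: 26.58
tcp_pos: [532.0, 246.2, 35.2]
eef_rot: [-3.141, -0.001, -0.233]
force: [0.2, 0.7, -0.7]
finger_gap: 19.8
grip_force: 15.0
t26.6 pos [532.  246.2  35.2] rpy [-3.141e+00 -1.000e-03 -2.330e-01] gap19.8 grip15.0 F [ 0.2  0.7 -0.7] q [ 0.43  0.54  1.85 -0.    0.75  2.23]
shift [-0.038 -0.029  0.185] turn [-0.   -0.   -0.02]
```

```bash
python3 -m creep '[[-1,[-0.04,-0.03,0.07],[0,0,0]],[-1,[-0.04,-0.03,0.12],[0,0,0]],[-1,[-0.04,-0.03,0.16],[0,0,0]],[-1,[-0.04,-0.03,0.18],[0,0,0]],[-1,[-0.04,-0.03,0.18],[0,0,0]]]'; python3 plan.py
```

```text
time_s: 27.2
tcp_pos: [529.7, 248.4, 26.2]
eef_rot: [-3.142, 0.0, -0.233]
force: [-3.2, 0.0, 7.0]
finger_gap: 19.7
grip_force: 15.0
t27.2 pos [529.7 248.4  26.2] rpy [-3.142  0.    -0.233] gap19.7 grip15.0 F [-3.2  0.   7. ] q [0.44 0.55 1.86 0.   0.73 2.24]
```

```bash
python3 -m creep '[[0.2,[0,0,0],[0,0,0]],[0.2,[0,0,0],[0,0,0]],[0.2,[0,0,0],[0,0,0]],[0.2,[0,0,0],[0,0,0]],[0.2,[0,0,-0.5],[0,0,0]],[0.2,[0,0,-1.3],[0,0,0]],[0.2,[0,0,-2.2],[0,0,0]],[0.2,[0,0,-2.6],[0,0,0]],[0.2,[0,0,-2.6],[0,0,0]]]'; python3 plan.py 471.5 -71.7 150 0.108
```

```text
time_s: 28.32
tcp_pos: [530.7, 248.7, 157.2]
eef_rot: [-3.14, -0.003, -0.233]
force: [-0.4, 0.1, -0.4]
finger_gap: 54.7
grip_force: 0.0
t28.3 pos [530.7 248.7 157.2] rpy [-3.14e+00 -3.00e-03 -2.33e-01] gap54.7 grip0.0 F [-0.4  0.1 -0.4] q [ 0.44  0.37  1.79 -0.    0.98  2.24]
shift [0.325 6.509 0.131] turn [-0.01 -0.02 -1.95]
```

```bash
python3 -m creep '[[0.2,[0,0.7,0],[0,0,-0.3]],[0.2,[0.1,1.7,0],[0,0,-0.6]],[0.2,[0.1,2.7,0],[0,0,-0.9]],[0.2,[0.2,3.7,0],[0,0,-1.2]],[0.2,[0.2,4.7,0],[0,0,-1.5]],[0.2,[0.3,5.7,0],[0,0,-1.8]],[0.2,[0.32,6.5,0],[0,0,-1.95]],[0.2,[0.32,6.5,0],[0,0,-1.95]],[0.2,[0.32,6.5,0.8],[0,0,-1.95]],[0.2,[0.32,6.5,1.6],[0,0,-1.95]],[0.2,[0.32,6.5,1.9],[0,0,-1.95]],[0.2,[0.32,6.5,1.9],[0,0,-1.95]]]'; python3 plan.py 471.5 -71.7 20.5 0.108
```

```text
time_s: 29.82
tcp_pos: [469.6, -71.0, 59.7]
eef_rot: [-3.141, 0.003, 0.108]
force: [-0.5, -0.3, -0.3]
finger_gap: 55.1
grip_force: 0.0
t29.8 pos [469.6 -71.   59.7] rpy [-3.141e+00  3.000e-03  1.080e-01] gap55.1 grip0.0 F [-0.5 -0.3 -0.3] q [-0.15  0.37  2.08  0.    0.69  1.31]
shift [0.038 0.018 0.783] turn [-0.    0.01  0.  ]
```

```bash
python3 -m creep '[[0.2,[0.04,0.02,0.4],[0,0,0]],[0.2,[0.04,0.02,0.7],[0,0,0]],[0.2,[0.04,0.02,0.78],[0,0,0]],[0.2,[0.04,0.02,0.8],[0,0,0]],[-1,[0.04,0.02,0.8],[0,0,0]],[-1,[0.04,0.02,0.8],[0,0,0]],[-1,[0.04,0.02,0.8],[0,0,0]],[-1,[0.04,0.02,0.8],[0,0,0]],[-1,[0.04,0.02,0.8],[0,0,0]]]' 12; python3 -m creep '[[-1,[0,0,-0.4],[0,0,0]],[-1,[0,0,-1],[0,0,0]],[-1,[0,0,-1.8],[0,0,0]],[-1,[0,0,-2.5],[0,0,0]],[-1,[0,0,-2.6],[0,0,0]],[-1,[0,0,-2.6],[0,0,0]]]'; python3 plan.py 498.2 329.6 150 -0.23
```

```text
time_s: 30.95
tcp_pos: [472.5, -72.5, 20.8]
eef_rot: [3.142, -0.0, 0.108]
force: [-0.7, -0.8, 3.9]
finger_gap: 23.8
grip_force: 12.0
time_s: 31.7
tcp_pos: [472.1, -72.4, 150.2]
eef_rot: [-3.142, 0.0, 0.108]
force: [-0.5, -0.1, -0.4]
finger_gap: 23.8
grip_force: 12.0
t31.7 pos [472.1 -72.4 150.2] rpy [-3.142  0.     0.108] gap23.8 grip12.0 F [-0.5 -0.1 -0.4] q [-0.16  0.22  2.02 -0.    0.9   1.31]
shift [ 1.382e+00 -7.937e+00  3.000e-03] turn [0.   0.   1.93]
```

```bash
python3 -m creep '[[-1,[0.1,-0.6,0],[0,0,0.2]],[-1,[0.25,-1.5,0],[0,0,0.4]],[-1,[0.43,-2.5,0],[0,0,0.6]],[-1,[0.6,-3.5,0],[0,0,0.9]],[-1,[0.78,-4.5,0],[0,0,1.1]],[-1,[0.95,-5.5,0],[0,0,1.4]],[-1,[1.13,-6.5,0],[0,0,1.7]],[-1,[1.3,-7.4,0],[0,0,1.93]],[-1,[1.38,-7.93,0],[0,0,1.93]],[-1,[1.38,-7.93,0],[0,0,1.93]],[-1,[1.38,-7.93,0.5],[0,0,1.93]],[-1,[1.38,-7.93,0.5],[0,0,1.93]]]'; python3 plan.py 498.2 329.6 24.8 -0.23
```

```text
time_s: 33.2
tcp_pos: [497.0, 326.8, 123.6]
eef_rot: [3.138, 0.003, -0.23]
force: [-0.5, -0.2, 0.3]
finger_gap: 24.0
grip_force: 12.0
t33.2 pos [497.  326.8 123.6] rpy [ 3.138e+00  3.000e-03 -2.300e-01] gap24.0 grip12.0 F [-0.5 -0.2  0.3] q [ 0.58  0.43  1.78 -0.    0.94  2.38]
shift [ 0.017 -0.068  1.976] turn [0.02 0.02 0.  ]
```

```bash
python3 -m creep '[[-1,[0.02,-0.05,0.6],[0,0,0]],[-1,[0.02,-0.05,1.2],[0,0,0]],[-1,[0.02,-0.05,1.7],[0,0,0]],[-1,[0.02,-0.05,1.8],[0,0,0]],[-1,[0.02,-0.05,1.8],[0,0,0]]]'; python3 plan.py 498.2 329.6 24.8 -0.23
```

```text
time_s: 33.83
tcp_pos: [500.4, 331.0, 36.3]
eef_rot: [-3.142, -0.0, -0.23]
force: [-0.0, -0.0, 0.5]
finger_gap: 23.7
grip_force: 12.0
t33.8 pos [500.4 331.   36.3] rpy [-3.142 -0.    -0.23 ] gap23.7 grip12.0 F [-0.  -0.   0.5] q [ 0.58  0.55  1.82 -0.    0.77  2.38]
shift [-0.036  0.036  0.229] turn [-0. -0.  0.]
```

```bash
python3 -m creep '[[-1,[-0.04,0.04,0.08],[0,0,0]],[-1,[-0.04,0.04,0.15],[0,0,0]],[-1,[-0.04,0.04,0.2],[0,0,0]],[-1,[-0.04,0.04,0.23],[0,0,0]],[-1,[-0.04,0.04,0.23],[0,0,0]],[0.1,[-0.04,0.04,0.23],[0,0,0]],[0.1,[-0.04,0.04,0.23],[0,0,0]],[0.1,[-0.04,0.04,0.23],[0,0,0]],[0.1,[-0.04,0.04,-0.4],[0,0,0]],[0.1,[-0.04,0.04,-1.2],[0,0,0]],[0.1,[-0.04,0.04,-2.2],[0,0,0]],[0.1,[-0.04,0.04,-2.6],[0,0,0]]]'; python3 plan.py 300 60 200 -0.23 330 500 250 -0.23
```

```text
time_s: 35.33
tcp_pos: [498.7, 330.6, 168.6]
eef_rot: [-3.139, -0.003, -0.229]
force: [1.0, -0.2, -0.3]
finger_gap: 50.6
grip_force: 0.0
t35.3 pos [498.7 330.6 168.6] rpy [-3.139e+00 -3.000e-03 -2.290e-01] gap50.6 grip0.0 F [ 1.  -0.2 -0.3] q [ 0.58  0.37  1.75 -0.    1.01  2.38]
shift [-2.639  6.172 -0.652] turn [-0.02 -0.02  0.  ]
shift [-4.051 -2.537 -1.631] turn [-0.02 -0.02  0.  ]
```

```bash
python3 -m creep '[[0.1,[-0.5,-0.3,-0.9],[0,0,0]],[0.1,[-1.3,-0.8,-1.6],[0,0,0]],[0.1,[-2.1,-1.3,-1.6],[0,0,0]],[0.1,[-2.9,-1.8,-1.6],[0,0,0]],[0.1,[-3.7,-2.3,-1.6],[0,0,0]],[0.1,[-4.5,-3,-1.6],[0,0,0]],[0.1,[-5,-3.5,-1.6],[0,0,0]],[0.1,[-5,-3.5,-1.6],[0,0,0]],[0.1,[-5,-3.5,-1.6],[0,0,0]]]'; python3 - <<'E'
from h import *
p,d=snap("top","t2"); 
cv2.imwrite("pics/t2c.png",cv2.resize(p[130:350,60:500,::-1],None,fx=1.8,fy=1.8,interpolation=2))
p,d=snap("side","s2"); 
E
```

```text
time_s: 36.45
tcp_pos: [294.0, 556.5, 245.2]
eef_rot: [3.141, -0.0, -0.229]
force: [0.3, -0.5, -0.8]
finger_gap: 50.5
grip_force: 0.0
```

View pics/t2c.png

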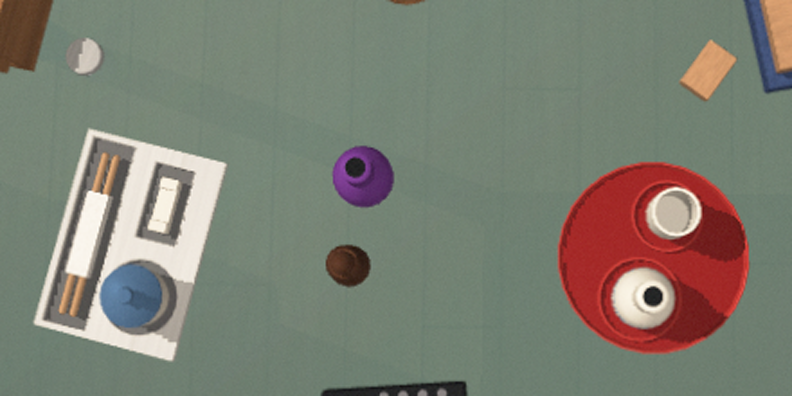

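View pics/s2.png

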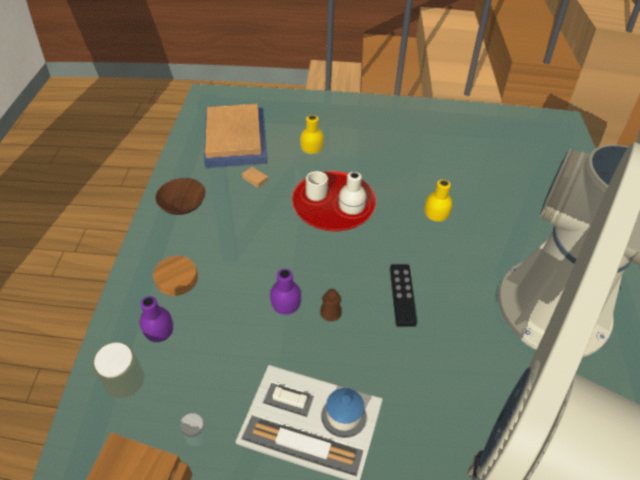

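All five sit in their places (top crop: bowl (130,295), rest (165,206), sticks (90,233), cup (673,213), flask (645,298)); a numeric check follows.

```bash
python3 - <<'E'
from h import *
np.set_printoptions(precision=1,suppress=True)
d=env.read_camera("top")[1];P=cloud("top",d);z=P[...,2]
D,yd,_,T,S,L,*_=lay();v=(S-L)[:2];yt=np.arctan2(v[1],v[0])
for n,(x,y,r,z0,z1,o,a) in dict(bowl=(431,271,40,45,90,D,yd),rest=(530,248,45,15,40,D,yd),chop=(498,330,60,16.5,40,D,yd),flask=(438,-254,25,90,120,T,yt),cup=(525,-284,40,50,75,T,yt)).items():
    q=P[(np.hypot(P[...,0]-x,P[...,1]-y)<r)&(z>z0)&(z<z1)]
    f=q[:,:2]-o[:2];f=np.c_[f@[np.cos(a),np.sin(a)],f@[-np.sin(a),np.cos(a)]].astype(np.float32)
    print(n,len(q),"zmax %.1f"%np.percentile(q[:,2],99),(f.max(0)+f.min(0))/2,np.ptp(f,axis=0))
E
```

```text
bowl 917 zmax 71.5 [-51.2 -27.3] [62.7 65.1]
rest 242 zmax 25.1 [ 48.1 -34.1] [58.1 35.7]
chop 438 zmax 23.5 [ 0.3 44.5] [114.9  26.6]
flask 241 zmax 103.2 [-44.9  -0.4] [30.3 29.3]
cup 174 zmax 60.4 [46.9 -0.6] [48.5 47.7]
```

```bash
python3 -c "
from cell import env
print(env.hand_in())"
```

```text
the job is handed in; nothing more can be done
None
```

Both kits are made up and handed in: the final camera check showed all five pieces released in their places, the pepper mill and the coasters looked undisturbed, and it took about 37 s of the 128 s; the hand-in returned no verdict.

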